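Close the child-proof cover of a pill organizer past its spring catch

ROBOT

A 6-joint arm with a two-finger parallel gripper is mounted at the origin on the work surface. World frame = base frame: x ahead of the robot, y to its left, z up, the work surface at z = 0. Lengths are in mm, angles in rad, forces in N, time in s.
With the tool pointing down it reaches from about 350 to 875 mm from the base axis. Payload 4.2 kg.
Tool frame: the origin (TCP) lies at the very end of the fingers, on their centre line; the grasp point (between the pads) lies 19 mm behind it (arm.grip_point_offset is the distance from the TCP to the grasp point, in mm); z points along the fingers, y is the direction in which the jaws open and shut (so a half turn about z gives the same grasp; the last joint's range is limited). The gripper opens to 85 mm and grips with 20 to 120 N. Pads are 22 mm wide; open, the fingers measure 114 mm over their backs; the gripper's body (76 mm by 85 mm) begins 54 mm behind the grasp point. The pads swing forward as they close: fully open they stand 13 mm farther back than shut.
Start: joints at [-0.915, 0.385, 0.008, 0, -1.194, -0.259], TCP at [241.556, -576.411, 231.312] pointing down, gripper open.
Joint ranges: [-3.14, 3.14], [-1.21, 2.06], [-1.07, 1.41], [-3.16, 2.05], [-2.99, -0.16], [-3.1, 3.1]. Speed limits (rad/s): [2.79, 2.79, 3.14, 3.14, 3.14, 3.14].

INTERFACE

Orientations are given as a unit quaternion [x, y, z, w].
In Python, from bench import arm gives the robot as it stands.
- The arm moves only by the tool drive_tool, never from a script. Its argument "steps" is a list of rows, each a list of 5 numbers: the shift along the tool's x, y, z in m, then the turn about the tool's z in degrees, then the finger opening in m, from 0 to 0.0854. A call has 1 to 20 rows; each row shifts and turns the commanded pose from where the row before left it, along the tool's axes as they then stand; what a row does not reach is not made up. A row lasts 1/10 s, in which the tool goes at most 50 mm and 8.59 degrees, less where a joint would pass 70% of its speed; a pose out of reach is approached as far as the arm can. A call is refused whole if a number of a shift passes 0.05 or a number of a turn 8.59, either way. A call with a gripper value outside its range is refused whole. The fingers move at their own pace and stop on an object; the grip force is fixed at half the most. Time passes only in rows, so rows that do not move let the fingers close. It gives the time, the measured TCP pose, the force and the opening at its end, in the units of the state.
- arm.read_state(): the state, without advancing time (a new reading comes with each control period).
- arm.get_image(name): name is "scene" or "side" or "wrist"; returns (picture, depth): 384x512x3 uint8, blue, green, red; 384x512 float32, mm along the optical axis (not along the pixel's ray), 0 where there is no reading.
- arm.camera_params(name): a dict with "K" (3x3 intrinsics, pixels), "world_to_cam" (4x4, takes a point from world to camera coordinates); the wrist camera has in their place "mount" (4x4, takes a point from camera to tool coordinates, whose origin is the TCP and whose axes are the flange's). Camera axes: x right, y up, looking along -z (the intrinsics and any distortion apply to the point x, -y, -z); pixel columns grow to the right and rows downward; lengths in mm; the calibration is good to about 2 mm. A picture is of the moment at which its call begins: read the wrist's pose just before it. camera_params takes no time and is no camera call.
- arm.job_done(): hands the job in, once; it reports no verdict.
The state is a dict: "clock": time; "joints": joint angles; "joint_vel": joint speeds; "joint_efforts": joint torques, N m; "position": TCP position; "ee_rot": TCP orientation; "contact_force": force on the tool from outside, world axes, zero at the start; "wrist_torque": the same for the moment, N m; "gripper_width": finger opening in mm.
Only numpy, scipy, OpenCV 4.12 (cv2) and the standard library are available. Lean on these libraries where they do the work, as an engineer would, in place of code of your own. Each camera call takes 0.05 s, during which the arm holds its last target.

TASK

Close the pill organizer over its full half: press its long aluminium spring bar down with a fingertip and, while holding it down, push the sliding cover by its upright fin past the catch tooth and on over the full half, until the tooth springs back up behind the cover; then let go and move clear. Only press and push: lift nothing out of its place, and leave the other things on the nightstand standing where they are.

Things in the scene. Friction and masses are not known exactly. Their poses are not given: they have to be found in the camera images.
- organizer: White AM-PM pill organizer, fixed. Origin: centre of the underside of its tray, 67 mm (x) by 240 mm (y); x points away from the spring bar, y along it to the full half, z up. Open wells: tablets at y > 0, empty at y < 0. Rails with inward lips, 40.5 mm high, outer faces at x = -33.5 and +33.5 mm, keep the cover in; end stops at y = -116 and +116 mm. Foot under the bar: 12 mm high, to x = -79.5.
- spring_bar (a joint): How far the spring bar is pressed down: 0 = up, 0.010 m = at its hard stop. Spring: about 3 N at the start, 8 N at the stop; let go, it springs back. The catch tooth is one piece with it and clears the cover from about 0.0065 m down. While the cover lies over the tooth, the cover itself keeps the bar about 4 to 6 mm down.
- bar_top (a point): Centre of the top face of the aluminium spring bar, 34 mm (x) by 230 mm (y), along the organizer's near side at organizer x = -74 to -40 mm; top face 34 mm above the table when up, 24 mm at the hard stop. It works pressed anywhere along its length, and a fingertip can slide along it while pressing.
- tooth (a point): Where the top of the catch tooth stands when up: organizer x = -15 mm, y = 0, 36 mm above the table (6 mm above the runners). The tooth is 14 mm (x) by 10 mm (y, -5 to +5 mm). Up, it blocks the cover. (This point does not move with the tooth.)
- cover: Grey sliding cover under the rails' lips, about 1.5 mm of play: a plate 54 (x) by 100 (y) by 6 mm, axes as the organizer's. Origin: centre of the plate's underside, 30 mm above the table. Starts over the empty half, origin at organizer y -64 to -57 mm; the raised tooth stops it at -55. Closed: y from +55 (just past the tooth) to +66 mm (end stop). Slides easily, under 3 N.
- fin (a point): Centre of the cover's upright push fin, a block 38 (x) by 10 (y) by 28 mm (z) above the spring bar, on an arm over the near rail, at cover x = -55, y = +20 mm; from 44 to 72 mm above the table, so 10 mm over the raised bar. Push its -y face towards +y; the bar runs on at least 60 mm behind it, so a finger fits there, on the bar, over the whole stroke.
- clip_magnet: Bystander: steel clip magnet, 30 x 45 x 20 mm, lying in front of the organizer. Origin: centre of its underside.
- crusher: Bystander: red plastic pill crusher with a twist top, 50 mm across, 76 mm tall. Origin: centre of its underside.
- tumbler: Bystander: glass tumbler, 70 mm across, 95 mm tall, behind the organizer. Origin: centre of its underside.
- tin: Bystander: flat aluminium tin with a hinged lid, 66 x 87 x 25 mm, behind the organizer. Origin: centre of its underside.
- pill_bottle: Bystander: amber pill bottle, 40 mm across, 70 mm tall. Origin: centre of its underside.
- drops_cap: Bystander: small white screw cap, 22 mm across, 36 mm tall, in front of the organizer. Origin: centre of its underside.
Mind the look-alikes: they are no part of the job. What is shaped like the cover but blue or green is not meant.

How it is judged:
By the outcome, as a careful person would: the job done as asked, in the order asked, and still so for the second after the job is handed in, with the robot touching nothing.
It also fails if it takes over 35 s, if anything falls off the work surface, if the arm or the gripper's body presses on something with over 40 N, if the wrist force passes 120 N, or if a joint passes its speed limit or range.

## Working session

There is one attempt and no reset: what is moved stays moved. The work goes in short steps, Python scripts to look and compute and a tool call to move; the robot and the scene stay as the last step left them, time stands still between calls to the robot, and variables do not carry over. Pictures are saved under pics/ and viewed, and the job is handed in when it is done.

Besides the shell and the picture viewer there is one more tool, called after "Call:" in YAML: its name, and indented under it one key for each argument. drive_tool: Moves the arm, as the interface text tells. Its arguments: {"type":"object","properties":{"steps":{"type":"array"}},"required":["steps"]}

```bash
mkdir -p pics; ls; cat > h.py <<'E'
import numpy as np,cv2
from bench import arm
def snap(n,tag):
    st=arm.read_state(); im,d=arm.get_image(n); cv2.imwrite(f'pics/{tag}.png',im); np.savez(f'pics/{tag}.npz',im=im,d=d,p=st['position'],q=st['ee_rot']); return st,im,d
E
python3 - <<'E'
from h import *
for n in ('scene','side'): snap(n,n+'0')
for n in ('scene','side','wrist'):
    print(n,{k:np.round(v,4).tolist() if not isinstance(v,str) else v for k,v in arm.camera_params(n).items()})
print(arm.read_state())
E
```

```text
pics
scene {'K': [[392.1868, 0.0, 254.9042], [0.0, 392.1868, 200.0559], [0.0, 0.0, 1.0]], 'world_to_cam': [[-0.2544, 0.9671, 0.004, 149.1727], [-0.5222, -0.1409, 0.8411, 222.3327], [0.814, 0.2119, 0.5408, -1382.5188], [0.0, 0.0, 0.0, 1.0]]}
side {'K': [[361.3266, 0.0, 251.87], [0.0, 361.3266, 195.5767], [0.0, 0.0, 1.0]], 'world_to_cam': [[0.9209, -0.3897, -0.0095, -526.6401], [0.2186, 0.496, 0.8404, -181.6379], [-0.3228, -0.776, 0.5419, -599.8802], [0.0, 0.0, 0.0, 1.0]]}
wrist {'K': [[321.4249, 0.0, 251.6011], [0.0, 321.4249, 187.6667], [0.0, 0.0, 1.0]], 'mount': [[0.0007, 0.9626, 0.2709, 69.0377], [1.0, -0.0005, -0.001, -0.8775], [-0.0008, 0.2709, -0.9626, -142.0387], [0.0, 0.0, 0.0, 1.0]]}
{'clock': 0.1, 'joints': array([-9.15411907e-01,  3.85498202e-01,  6.76293093e-03, -4.16576084e-04,
       -1.19397818e+00, -2.58632500e-01]), 'joint_vel': array([-0.00059987, -0.00344537,  0.00353021,  0.00062978,  0.00129982,
       -0.00017398]), 'joint_efforts': array([-1.16715884e-03, -3.93319666e+01,  1.88930547e+01,  4.19784665e+00,
       -2.56211708e-03,  2.03520230e-06]), 'position': array([ 241.34979508, -575.96520842,  230.32267135]), 'ee_rot': array([-1.97001986e-01,  9.80402602e-01,  9.45621334e-04, -2.49247746e-04]), 'contact_force': array([-0.24743125, -0.09637065, -0.04698462]), 'wrist_torque': array([-0.02804021,  0.02592084, -0.01880342]), 'gripper_width': 85.39029418027107}
```

View pics/scene0.png

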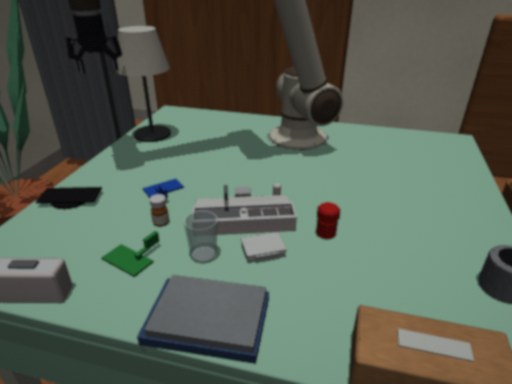

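View pics/side0.png

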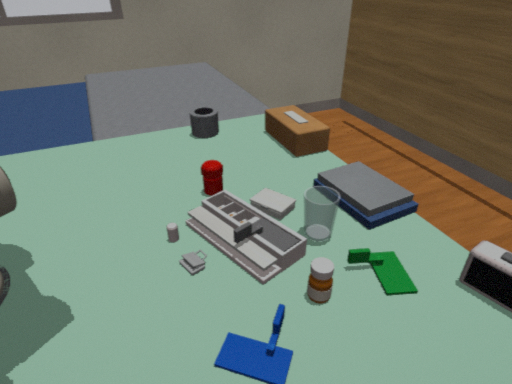

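The scene view shows the organizer at (245,213) and the red crusher at (327,220). In the side view the organizer runs from (205,205) to (300,255), with the fin at about (243,231) and the tablets at the upper left. I'll zoom in and measure.

```bash
cat >> h.py <<'E'
def cam(n,pose=None):
    p=arm.camera_params(n); K=np.array(p['K'])
    if n=='wrist':
        from scipy.spatial.transform import Rotation as R
        T=np.eye(4);T[:3,:3]=R.from_quat(pose[1]).as_matrix();T[:3,3]=pose[0]
        c2w=T@np.array(p['mount'])
    else: c2w=np.linalg.inv(np.array(p['world_to_cam']))
    return K,c2w
def ray(K,c2w,u,v):
    d=np.array([(u-K[0,2])/K[0,0],-(v-K[1,2])/K[1,1],-1.]); return c2w[:3,3],c2w[:3,:3]@d
def onz(K,c2w,u,v,z):
    o,d=ray(K,c2w,u,v); return o+d*(z-o[2])/d[2]
def cloud(K,c2w,d):
    v,u=np.mgrid[0:d.shape[0],0:d.shape[1]]
    P=np.stack([(u-K[0,2])/K[0,0]*d,-(v-K[1,2])/K[1,1]*d,-d],-1)
    return P@c2w[:3,:3].T+c2w[:3,3]
E
python3 - <<'E'
from h import *
a=np.load('pics/side0.npz');im=a['im']
c=im[180:290,150:330]; cv2.imwrite('pics/sidecrop.png',cv2.resize(c,None,fx=4.4,fy=4.4,interpolation=cv2.INTER_CUBIC))
K,T=cam('side'); P=cloud(K,T,a['d'])
for n,(u,v) in dict(magnet=(193,262),cap=(172,232),crusher=(212,180),bottle=(320,285),tumbler=(320,210),tin=(272,203),barA=(200,225),barB=(270,263),fin=(243,231),blue=(255,360),table=(150,300)).items(): print(n,P[v,u].round(0))
E
```

```text
magnet [418. -92.  19.]
cap [401.   1.  26.]
crusher [527. 132.  45.]
bottle [ 583. -250.   44.]
tumbler [ 661. -119.   82.]
tin [626.  14.  26.]
barA [462.  17.  13.]
barB [ 536. -165.   35.]
fin [513. -99.  65.]
blue [ 448. -305.    7.]
table [ 331. -133.    1.]
```

View pics/sidecrop.png

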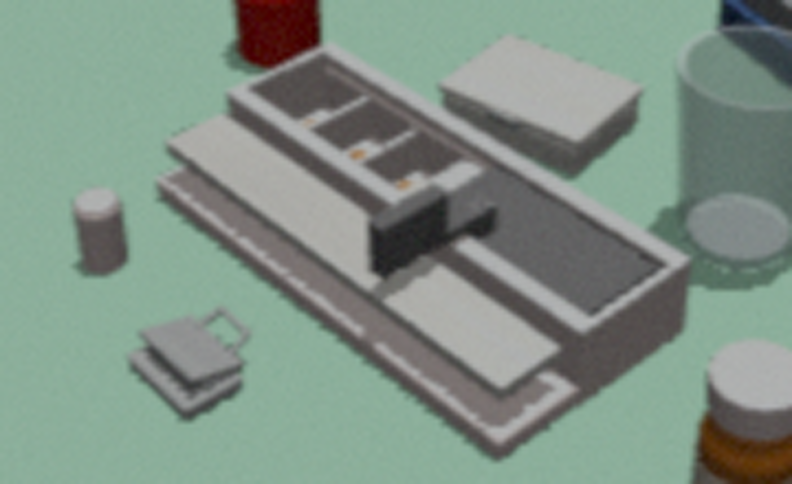

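The crop shows the bar's top-face corners at about (165,148), (505,390) and (560,348), the fin at (405,230), and the tablets in the upper-left half. Next I'll cast these onto their planes and cross-check with the scene view.

```bash
python3 - <<'E'
from h import *
K,T=cam('side')
f=lambda x,y,z:onz(K,T,x/4.4+150-.4,y/4.4+180-.4,z)
A=f(165,148,34);B=f(505,390,34);C=f(560,348,34)
print('bar',A.round(1),B.round(1),C.round(1),np.linalg.norm(A-B),np.linalg.norm(B-C))
ey=(A-B)/np.linalg.norm(A-B); print('yaw ydir',np.degrees(np.arctan2(ey[1],ey[0])))
for n,p,z in (('rail far R',(690,265),40.5),('rail near R',(585,330),40.5),('rail far L',(325,45),40.5),('rail near L',(230,92),40.5),('fin topL',(370,225),72),('fin topR',(432,188),72),('fin botL',(376,275),44),('fin botR',(445,240),44)): print(n,f(*p,z).round(1))
a=np.load('pics/scene0.npz');im=a['im']
c=im[160:270,130:350]; cv2.imwrite('pics/scenecrop.png',cv2.resize(c,None,fx=3.6,fy=3.6,interpolation=cv2.INTER_CUBIC))
E
```

```text
bar [442.   39.5  34. ] [ 522.7 -171.8   34. ] [ 552.7 -159.1   34. ] 226.1620322402177 32.61730625809581
yaw ydir 110.89996551378239
rail far R [ 622.  -141.6   40.5]
rail near R [ 563.2 -160.    40.5]
rail far L [538.9  86.4  40.5]
rail near L [481.7  63.8  40.5]
fin topL [ 495.1 -100.1   72. ]
fin topR [527.5 -87.3  72. ]
fin botL [497.2 -98.8  44. ]
fin botR [532.4 -89.   44. ]
```

View pics/scenecrop.png

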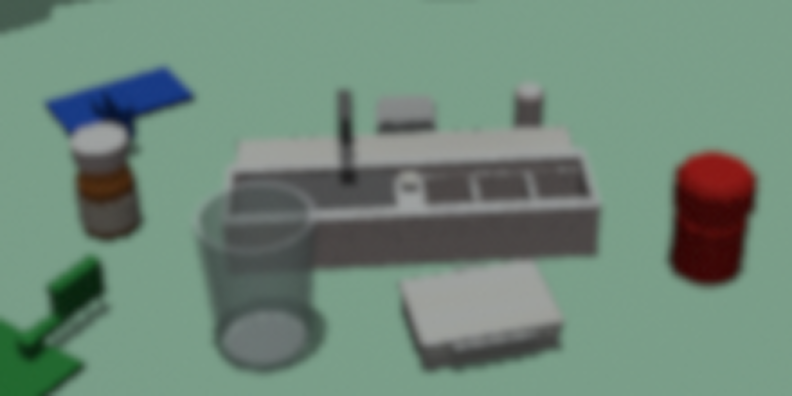

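The bar and rails give the organizer's +y direction as about 111°, close to the tool's y axis. I'll close the fingers and move above the bar behind the fin, which also gives the wrist camera its view.

Call:
drive_tool:
  steps:
    - [-0.036,0.0247,0,0.15,0]
    - [-0.036,0.0247,0,0.15,0]
    - [-0.036,0.0247,0,0.15,0]
    - [-0.036,0.0247,0,0.15,0]
    - [-0.036,0.0247,0,0.15,0]
    - [-0.036,0.0247,0,0.15,0]
    - [-0.036,0.0247,0,0.15,0]
    - [-0.036,0.0247,0,0.15,0]
    - [-0.036,0.0247,0,0.15,0]
    - [-0.036,0.0247,0,0.15,0]
    - [-0.036,0.0247,0,0.15,0]
    - [-0.036,0.0247,0,0.15,0]
    - [0,0,0,0,0]
    - [0,0,0,0,0]
    - [0,0,0,0,0]

```text
clock: 1.6
position: [531.1, -140.6, 230.9]
ee_rot: [-0.181, 0.983, 0.0, -0.001]
contact_force: [-0.1, -0.5, 0.3]
gripper_width: -0.2
```

```bash
python3 - <<'E'
from h import *
st,im,d=snap('wrist','w1'); print(st['position'],st['ee_rot'],st['gripper_width'],st['clock'],st['contact_force'])
snap('side','side1'); 
cv2.imwrite('pics/w1b.png',cv2.resize(im,(800,600),interpolation=cv2.INTER_CUBIC))
E
```

```text
[ 531.05616885 -140.63126162  230.92682533] [-1.81404939e-01  9.83408305e-01  1.48249231e-04 -5.75560836e-04] -0.17835407633453298 1.6 [-0.10146224 -0.49387671  0.28068524]
```

View pics/w1b.png

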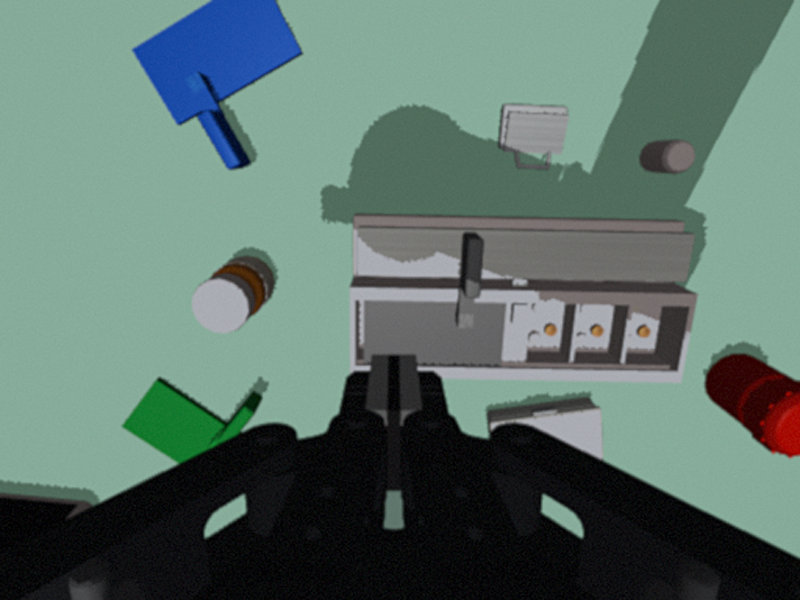

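View pics/side1.png

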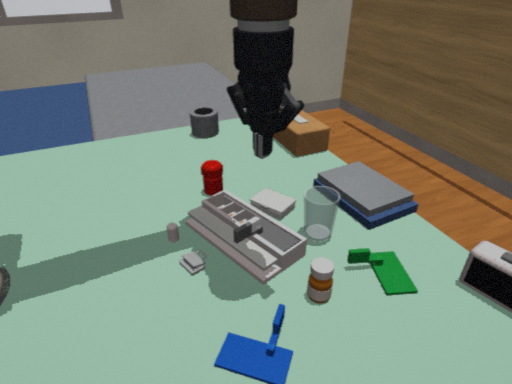

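The wrist view (800 px scale) shows the bar's near edge from (357,228) to (693,235), the fin at (472,265), and the tablets on the right half. The finger tip lies at (393,356). I'll zoom in for the measurement.

```bash
python3 - <<'E'
from h import *
a=np.load('pics/w1.npz');im=a['im']
c=im[130:250,215:455]; cv2.imwrite('pics/w1c.png',cv2.resize(c,None,fx=3.3,fy=3.3,interpolation=cv2.INTER_CUBIC))
K,T=cam('wrist',(a['p'],a['q'])); P=cloud(K,T,a['d'])
for u,v in ((240,165),(270,165),(330,165),(420,170),(302,152),(302,160),(300,170),(300,180),(305,155),(260,215)): print(u,v,P[v,u].round(1))
E
```

```text
240 165 [ 536.7 -152.3   32.8]
270 165 [ 525.2 -122.1   32.7]
330 165 [502.1 -61.6  32.5]
420 170 [472.3  31.9  32.5]
302 152 [ 496.2 -103.4   70.7]
302 160 [ 503.1 -100.6   72.2]
300 170 [513.  -98.2  70.5]
300 180 [521.8 -94.7  72.1]
305 155 [497.9 -99.6  70.8]
260 215 [ 581.4 -111.8   36. ]
```

View pics/w1c.png

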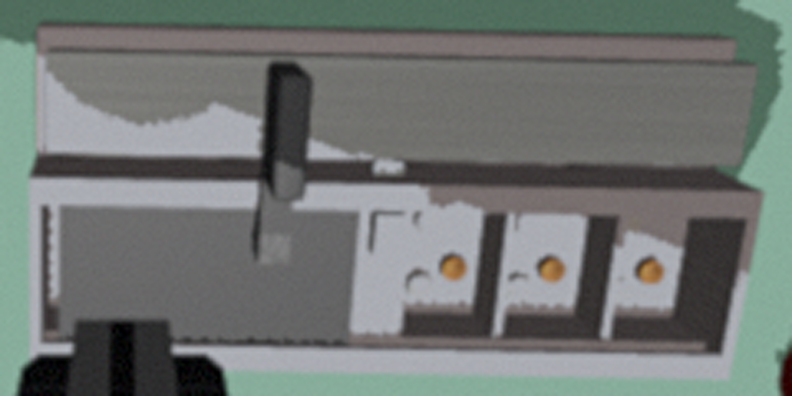

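```bash
python3 - <<'E'
from h import *
a=np.load('pics/w1.npz');im=a['im']
K,T=cam('wrist',(a['p'],a['q'])); P=cloud(K,T,a['d'])
f=lambda x,y,z:onz(K,T,x/3.3+215-.35,y/3.3+130-.35,z)
A=f(47,50,34);B=f(755,66,34);C=f(740,165,34)
print(A.round(1),B.round(1),C.round(1),np.linalg.norm(A-B),np.linalg.norm(B-C))
ey=(B-A)/np.linalg.norm(B-A); ex=np.array([ey[1],-ey[0],0]); print('yaw',np.degrees(np.arctan2(ey[1],ey[0])))
bc=(A+B)/2+17*ex; print('barcentre',bc.round(1))
R=np.array(__import__('scipy.spatial.transform',fromlist=['Rotation']).Rotation.from_quat(a['q']).as_matrix()); print('tool',R[:,0].round(3),R[:,1].round(3),'tool y yaw',np.degrees(np.arctan2(R[1,1],R[0,1])))
Q=np.stack([(P-bc)@ex-57,(P-bc)@ey,P[...,2]],-1)
dark=im.max(2)<120
m=(Q[...,2]>66)&(Q[...,2]<75)&(np.abs(Q[...,0]+57)<25)&(np.abs(Q[...,1])<70)
print('fin top x,y range',np.percentile(Q[m],[3,50,97],axis=0).round(1),m.sum())
m=(Q[...,2]>45)&(Q[...,2]<64)&(np.abs(Q[...,0]+57)<25)&(np.abs(Q[...,1])<70)
print('fin side',np.percentile(Q[m],[3,50,97],axis=0).round(1) if m.sum() else 0,m.sum())
t=a['p']-bc; print('TCP org',t@ex-57,t@ey)
for n,p,z in (('finTopNearL',(270,64),72),('finTopNearR',(298,64),72),('fin',(312,75),72),('coverRight',(358,210),36),('coverR2',(345,340),36)):
    w=f(*p,z); print(n,((w-bc)@ex-57).round(1),((w-bc)@ey).round(1))
# side view estimates
Ks,Ts=cam('side'); g=lambda x,y,z:onz(Ks,Ts,x/4.4+150-.4,y/4.4+180-.4,z)
for n,p,z in (('finTopL',(370,225),72),('finTopR',(432,188),72),('barA',(165,148),34),('barB',(505,390),34)):
    w=g(*p,z); print('side',n,((w-bc)@ex-57).round(1),((w-bc)@ey).round(1))
E
```

```text
[ 520.3 -170.9   34. ] [443.8  43.4  34. ] [474.4  55.5  34. ] 227.59923009200844 32.832805759320955
yaw 109.63757843087211
barcentre [498.1 -58.   34. ]
tool [-0.934 -0.357  0.001] [-0.357  0.934  0.001] tool y yaw 110.90319668530573
fin top x,y range [[-73.2 -44.8  67.6]
 [-55.9 -40.3  71.1]
 [-37.8 -35.4  72.5]] 417
fin side [[-74.1 -45.   45.9]
 [-59.  -44.7  53.5]
 [-33.5 -37.3  63. ]] 130
TCP org -53.72106940252626 -88.88527538352668
finTopNearL -76.9 -47.7
finTopNearR -77.1 -39.7
fin -74.0 -35.5
coverRight -23.5 -10.3
coverR2 23.2 -10.9
side finTopL -73.9 -38.7
side finTopR -39.1 -37.5
side barA -77.1 110.6
side barB -72.1 -115.5
```

The measurements agree: the bar centre is about (498,-59), yaw is about 110°, the fin's -y face is at organizer y≈-45, and the cover is at y≈-60.5. The TCP is over the bar at y≈-89, so I'll descend to just above it.

Call:
drive_tool:
  steps:
    - [0.0015,0,0.038,0.3,0]
    - [0.0015,0,0.038,0.3,0]
    - [0,0,0.038,0,0]
    - [0,0,0.038,0,0]
    - [0,0,0.036,0,0]
    - [0,0,0,0,0]
    - [0,0,0,0,0]
    - [0,0,0,0,0]

```text
clock: 2.5
position: [530.6, -141.8, 45.6]
ee_rot: [-0.176, 0.984, -0.001, 0.002]
contact_force: [-0.0, 0.1, -0.4]
gripper_width: 0.2
```

```bash
python3 - <<'E'
from h import *
st,im,d=snap('side','side2'); print(st['position'],st['contact_force'])
snap('wrist','w2')
cv2.imwrite('pics/side2b.png',cv2.resize(im[120:300,130:340],None,fx=3,fy=3,interpolation=cv2.INTER_CUBIC))
E
```

```text
[ 530.57852167 -141.80062133   45.56219349] [-0.00822832  0.13585098 -0.42138994]
```

View pics/side2b.png

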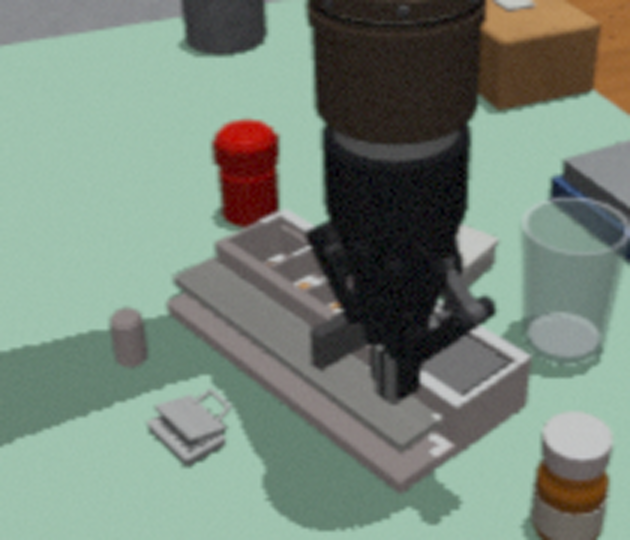

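View pics/w2.png

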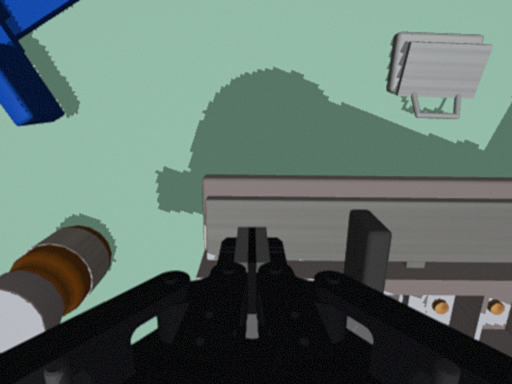

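The wrist view shows the fingertip at (252,228), with the bar from row 200 to 258, so it is a few mm towards the rail. The fin at (370,260) is well ahead of it. I'll shift 4 mm outwards and press gently.

Call:
drive_tool:
  steps:
    - [0.004,0,0.005,0,0]
    - [0,0,0.004,0,0]
    - [0,0,0.003,0,0]
    - [0,0,0.002,0,0]
    - [0,0,0,0,0]
    - [0,0,0,0,0]

```text
clock: 3.2
position: [525.0, -142.7, 29.5]
ee_rot: [-0.177, 0.984, 0.0, -0.0]
contact_force: [-2.6, 0.4, 4.9]
gripper_width: -0.0
```

Call:
drive_tool:
  steps:
    - [0,0,0.002,0,0]
    - [0,0,0.002,0,0]
    - [0,0,0.001,0,0]
    - [0,0,0,0,0]
    - [0,0,0,0,0]

```text
clock: 3.7
position: [525.0, -142.7, 24.8]
ee_rot: [-0.177, 0.984, -0.0, -0.0]
contact_force: [-2.0, -1.0, 6.6]
gripper_width: 0.0
```

```bash
python3 - <<'E'
from h import *
st,im,d=snap('wrist','w3'); print(st['position'],st['contact_force'])
bc=np.array([498.1,-59,34]);y=np.radians(110.3);ey=np.array([np.cos(y),np.sin(y),0]);ex=np.array([ey[1],-ey[0],0])
t=st['position']-bc;print(t@ex-57,t@ey)
E
```

```text
[ 524.96211784 -142.73029807   24.76721297] [-2.01194776 -1.02382877  6.61982636]
-60.85534243895515 -87.84914640570027
```

View pics/w3.png

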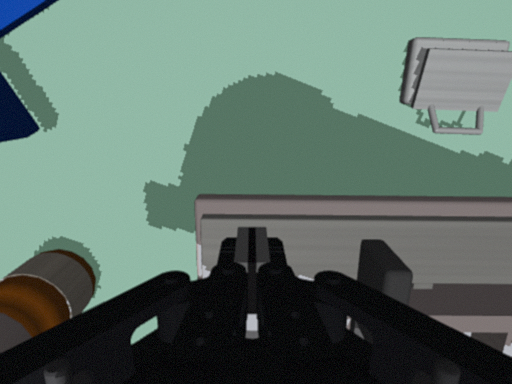

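Call:
drive_tool:
  steps:
    - [0,0,0.0008,0,0]
    - [0,0.005,0,0,0]
    - [0,0.006,0,0,0]
    - [0,0.006,0,0,0]
    - [0,0.005,0,0,0]
    - [0,0,0,0,0]

```text
clock: 4.35
position: [520.5, -122.2, 25.2]
ee_rot: [-0.177, 0.984, -0.001, 0.003]
contact_force: [1.1, -0.8, 6.9]
gripper_width: 0.1
```

Call:
drive_tool:
  steps:
    - [0,0.005,0.0004,0,0]
    - [0,0.005,0.0003,0,0]
    - [0,0.005,0,0,0]
    - [0,0.004,0,0,0]
    - [0,0,0,0,0]

```text
clock: 4.85
position: [514.1, -104.4, 24.6]
ee_rot: [-0.177, 0.984, -0.001, 0.003]
contact_force: [1.2, -1.3, 7.9]
gripper_width: -0.3
```

```bash
cat >> h.py <<'E'
def org(p):
    bc=np.array([498.1,-59,34]);y=np.radians(110.3);ey=np.array([np.cos(y),np.sin(y),0]);ex=np.array([ey[1],-ey[0],0])
    t=np.asarray(p)-bc;return np.array([t@ex-57,t@ey,p[2]]).round(1)
E
python3 - <<'E'
from h import *
st,im,d=snap('side','side4'); print(org(st['position']),st['contact_force'])
w=snap('wrist','w4')[1]
cv2.imwrite('pics/c4.png',np.vstack([cv2.resize(im[150:300,130:340],(512,366)),w])[:, :][:600] if 0 else np.hstack([cv2.resize(im[150:300,130:340],(400,286)),cv2.resize(w,(400,300))[:286]]))
E
```

```text
[-57.7 -48.2  24.6] [ 1.23163447 -1.27246748  7.93417996]
```

View pics/c4.png

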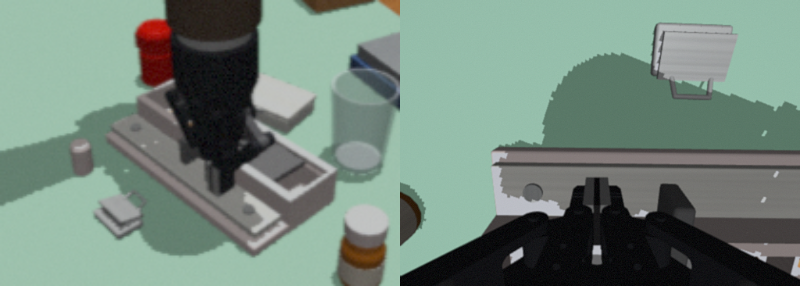

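The side view shows the finger pressing on the bar. The wrist view shows the fin at about (330,240) in full-size pixels, so it seems to be moving with the finger. I'll measure its place.

```bash
cat >> h.py <<'E'
def fin(tag):
    a=np.load(f'pics/{tag}.npz');K,T=cam('wrist',(a['p'],a['q']));P=cloud(K,T,a['d'])
    bc=np.array([498.1,-59,34]);y=np.radians(110.3);ey=np.array([np.cos(y),np.sin(y),0]);ex=np.array([ey[1],-ey[0],0])
    Q=np.stack([(P-bc)@ex-57,(P-bc)@ey,P[...,2]],-1); ty=org(a['p'])[1]
    m=(Q[...,2]>69)&(Q[...,2]<75)&(Q[...,0]>-75)&(Q[...,0]<-64)&(Q[...,1]>ty+8)&(Q[...,1]<ty+60)
    print(tag,'tcp',org(a['p']),'fin y',np.percentile(Q[m][:,1],[3,50,97]).round(1) if m.sum() else None,m.sum())
E
python3 -c "
from h import *
fin('w1');fin('w2');fin('w3');fin('w4')"
```

```text
w1 tcp [-54.4 -88.  230.9] fin y [-43.5 -39.  -34.4] 109
w2 tcp [-55.2 -88.8  45.7] fin y [-43.9 -39.8 -34.9] 637
w3 tcp [-60.9 -87.8  24.8] fin y [-78.7 -42.4 -35.1] 1330
w4 tcp [-57.7 -48.2  24.6] fin y [-39.4 -16.3  -7.3] 1078
```

The fin now centres at about y=-12 (cover about -32) and slides freely, with about 8 N down force. I'll keep pushing along.

Call:
drive_tool:
  steps:
    - [0,0.005,0,0,0]
    - [0,0.006,0,0,0]
    - [0,0.006,0,0,0]
    - [0,0.006,0,0,0]
    - [0,0.006,0,0,0]
    - [0,0.006,0,0,0]
    - [0,0.005,0,0,0]
    - [0,0,0,0,0]

```text
clock: 5.75
position: [500.0, -66.4, 24.4]
ee_rot: [-0.177, 0.984, -0.001, 0.003]
contact_force: [1.2, -0.8, 7.2]
gripper_width: 0.1
```

```bash
python3 - <<'E'
from h import *
st,w,d=snap('wrist','w5'); print(st['contact_force']); fin('w5')
E
```

```text
[ 1.16527967 -0.83033924  7.23771921]
w5 tcp [-57.8  -7.6  24.4] fin y [ 1.2 23.7 33.3] 1066
```

View pics/w5.png

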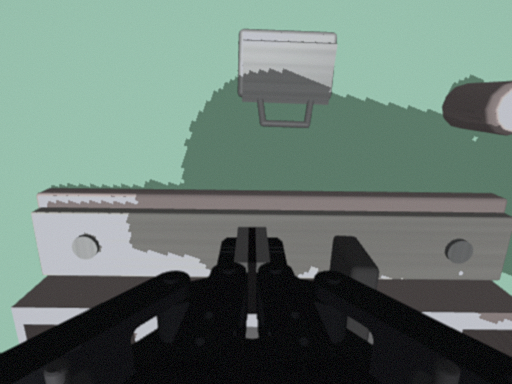

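The fin (350,265 px) moves one for one with the finger, and the cover is now at about y=+8. About 52 mm remain, so I'll push 47 mm and then check.

Call:
drive_tool:
  steps:
    - [0,0.005,0,0,0]
    - [0,0.006,0,0,0]
    - [0,0.006,0,0,0]
    - [0,0.006,0,0,0]
    - [0,0.006,0,0,0]
    - [0,0.006,0,0,0]
    - [0,0.006,0,0,0]
    - [0,0.004,0,0,0]
    - [0,0.002,0,0,0]
    - [0,0,0,0,0]

```text
clock: 6.8
position: [483.4, -22.4, 24.2]
ee_rot: [-0.177, 0.984, -0.0, 0.003]
contact_force: [2.7, -1.8, 7.8]
gripper_width: -0.3
```

```bash
python3 - <<'E'
from h import *
st,w,d=snap('wrist','w6'); print(st['contact_force']); fin('w6')
st,im,d=snap('side','side6')
cv2.imwrite('pics/side6b.png',cv2.resize(im[150:300,130:340],None,fx=3.5,fy=3.5,interpolation=cv2.INTER_CUBIC))
E
```

```text
[ 2.7149428  -1.77171197  7.83696829]
w6 tcp [-58.1  39.4  24.2] fin y [48.2 68.9 80.3] 1030
```

View pics/side6b.png

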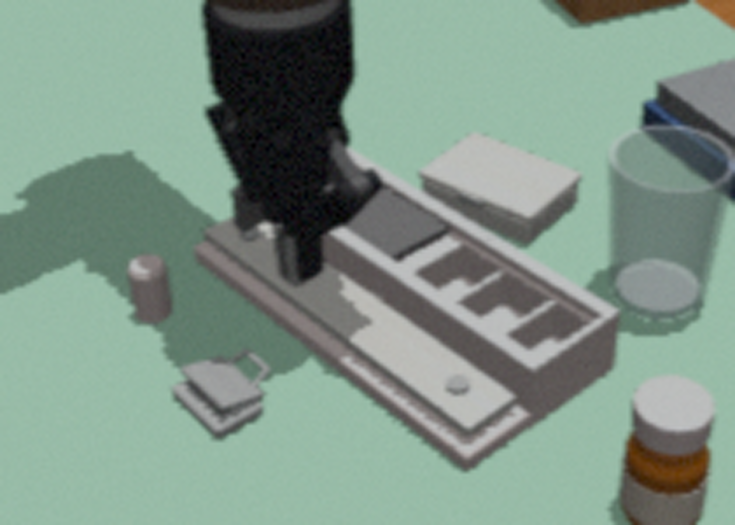

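The side view shows the empty wells now open on the right and the cover over the full half. The cover is at about 55, so I'll push about 6 mm more.

Call:
drive_tool:
  steps:
    - [0,0.003,0,0,0]
    - [0,0.002,0,0,0]
    - [0,0.0015,0,0,0]
    - [0,0,0,0,0]

```text
clock: 7.3
position: [481.2, -16.4, 24.2]
ee_rot: [-0.177, 0.984, -0.0, 0.003]
contact_force: [1.0, -3.6, 7.2]
gripper_width: 0.1
```

```bash
python3 - <<'E'
from h import *
st,w,d=snap('wrist','w7'); print(st['contact_force']); fin('w7')
E
```

```text
[ 0.96350905 -3.60770427  7.20568261]
w7 tcp [-58.1  45.8  24.2] fin y [54.5 75.  86.6] 1032
```

View pics/w7.png

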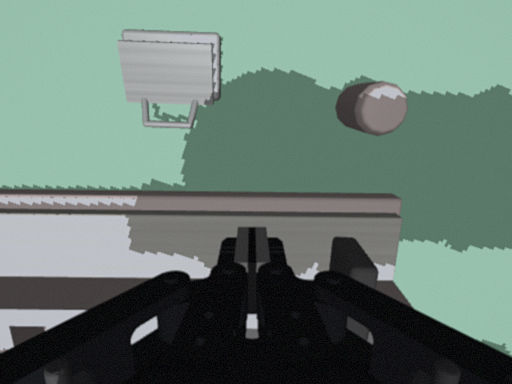

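The cover is at about y=+61.6, inside the closed range of 55 to 66. I'll back off a few mm from the fin while still pressing, then lift straight up.

Call:
drive_tool:
  steps:
    - [0,-0.003,0,0,0]
    - [0,-0.004,0,0,0]
    - [0,0,-0.003,0,0]
    - [0,0,-0.004,0,0]
    - [0,0,-0.005,0,0]
    - [0,0,-0.01,0,0]
    - [0,0,-0.02,0,0]
    - [0,0,-0.03,0,0]
    - [0,0,-0.04,0,0]
    - [0,0,-0.04,0,0]
    - [0,0,-0.04,0,0]
    - [0,0,0,0,0]
    - [0,0,0,0,0]

```text
clock: 8.65
position: [480.5, -23.1, 215.4]
ee_rot: [-0.176, 0.984, 0.0, 0.001]
contact_force: [-0.4, -0.0, -1.5]
gripper_width: -0.4
```

```bash
python3 - <<'E'
from h import *
st,w,d=snap('wrist','w8'); print(st['position'],st['contact_force'])
st,im,d=snap('side','side8')
cv2.imwrite('pics/side8b.png',cv2.resize(im[150:300,130:340],None,fx=3.5,fy=3.5,interpolation=cv2.INTER_CUBIC))
cv2.imwrite('pics/w8b.png',cv2.resize(w,(800,600),interpolation=cv2.INTER_CUBIC))
a=np.load('pics/w8.npz');K,T=cam('wrist',(a['p'],a['q']));P=cloud(K,T,a['d'])
O=np.apply_along_axis(org,2,P)
m=(O[...,2]>69)&(O[...,2]<75)&(abs(O[...,0]+57)<20)&(O[...,1]>60)&(O[...,1]<110); print('fin',np.percentile(O[m],[3,50,97],axis=0),m.sum())
m=(abs(O[...,0]+57)<12)&(abs(O[...,1]+20)<80)&(O[...,2]<45)&(O[...,2]>15); print('bar z',np.percentile(O[m][:,2],[5,50,95]))
m=(abs(O[...,0]+15)<5)&(abs(O[...,1])<4)&(O[...,2]<60); print('tooth z',np.percentile(O[m][:,2],[5,50,95]) if m.sum() else None,m.sum())
E
```

```text
[480.4505683  -23.14526273 215.44513455] [-0.3554795  -0.00996006 -1.5148013 ]
fin [[-71.5  77.6  69.3]
 [-55.   82.1  71.2]
 [-38.3  87.   72.5]] 401
bar z [32.2 33.3 34.6]
tooth z [34.1 35.4 36.3] 63
```

View pics/side8b.png

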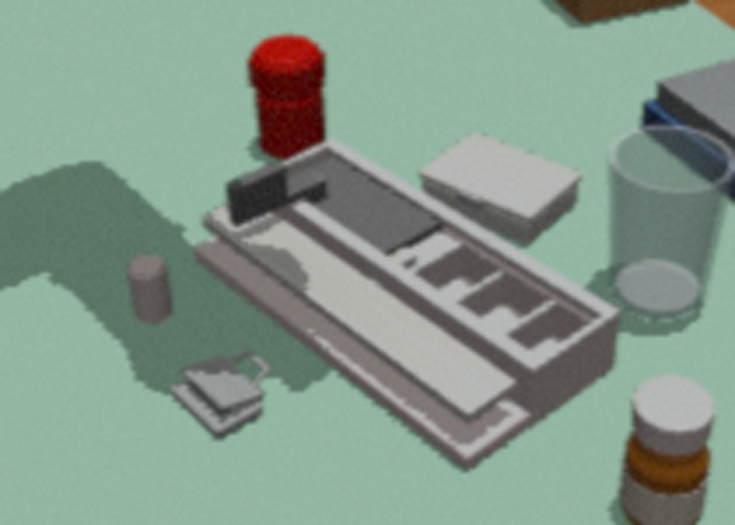

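View pics/w8b.png

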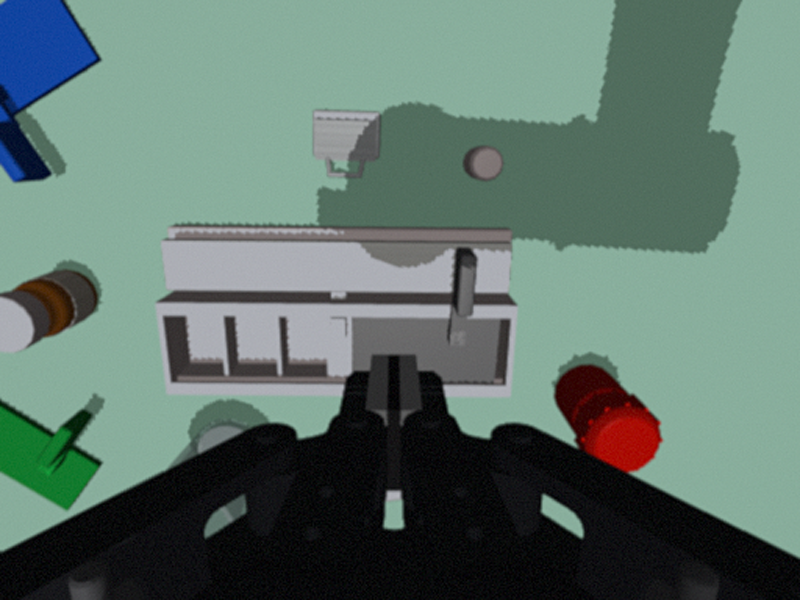

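The side view shows the cover over the full half, with the fin at (258,195) and the bar risen. In the wrist view the fin is at (465,285). Depth readings put the fin at y≈+82 (cover ≈+62), the bar at 33.3 mm and the tooth at 35.4 mm, so the tooth is up behind the cover. I'll hand the job in.

```bash
python3 -c "
from bench import arm
print(arm.job_done())"
```

```text
the job is handed in; nothing more can be done
None
```

The pill organizer is closed over its full half and handed in at about 8.8 s on the robot's clock, out of the 35 s allowed.

With the fingers shut, I pressed the spring bar about 9.5 mm down, at 7–8 N. Holding it there, I slid along the bar and pushed the fin until the cover reached organizer y ≈ +62 mm. I then backed off the fin while still pressing and lifted straight up.

**Final checks**
- **Cover:** the fin centre measured y ≈ +82 mm, which puts the cover at ≈ +62 mm, inside the closed range of +55 to +66 mm.
- **Catch:** the bar was back up at 33–34 mm, and the tooth stood at about 35.4 mm behind the cover (36 mm when fully up).
- **Surroundings:** the bystanders looked undisturbed in the last side and wrist pictures, though I did not measure their positions again. The gripper was clear at a height of 215 mm.

**Disagreements**
- **Contact on the fin:** the fin's face sat about 31 mm ahead of the finger centre. The wider knuckles above the fingertip probably did the pushing, with only a few newtons of sideways force.
- **Early estimates:** the first side-view reading of the fin was about 6 mm off the wrist-camera one, and the two yaw readings differed by 1.3°. I used the wrist camera for the fin and a yaw between the two.

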